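# Clear the spacer and hold the square home in the stud's corner

## Robot

A 6-joint arm with a two-finger parallel gripper is mounted at the origin on a cart in front of the work surface, level with it; the furniture and walls round the work are solid. World frame = base frame: x ahead of the robot, y to its left, z up, the work surface at z = 0. Lengths are in m, angles in rad, forces in N, time in s.
With the tool pointing down it reaches from about 0.3 to 0.875 m from the base axis. Payload 6.4 kg.
Tool frame: the origin (TCP) lies midway between the tips of the shut fingers; the grasp point (between the pads) lies 19 mm behind it (ctrl.tcp_to_grasp is the distance from the TCP to the grasp point, in m); z points along the fingers, y is the direction in which the jaws open and shut (so a half turn about z gives the same grasp; the last joint's range is limited). The gripper opens to 85 mm and grips with 20 to 120 N. Pads are 22 mm wide; open, the fingers measure 114 mm over their backs; the gripper's body (76 mm by 85 mm) begins 54 mm behind the grasp point. The pads swing forward as they close: fully open they stand 13 mm farther back than shut.
Start: joints at [-1.359, 0.181, 1.607, -0, 1.354, -0.206], TCP at [0.233, -0.526, 0.231] pointing down, gripper open.
Joint ranges: [-2.99, 2.99], [-0.89, 2.07], [0.3, 2.58], [-1.14, 4.28], [0, 2.63], [-3.12, 3.12]. Speed limits (rad/s): [2.57, 2.57, 3.01, 3.14, 3.14, 3.14].

## Interface

Orientations are given as a unit quaternion [w, x, y, z].
In Python, from bench import monitor, imaging, order, spotter, ctrl gives the robot as it stands.
- The arm moves only by the shell command python3 -m pendant 'ROWS'. ROWS is JSON, a list that holds one entry, the list of rows, each a list of 5 numbers: the shift along the world's x, y, z in mm, then the turn about the world's z in degrees, then the finger opening in mm, from 0 to 85.4. A call has 1 to 8 rows; each row shifts and turns the commanded pose from where the row before left it; what a row does not reach is not made up. A row lasts 1/8 s, in which the tool goes at most 62.5 mm and 10.7 degrees, less where a joint would pass 70% of its speed; a pose out of reach is approached as far as the arm can. A call with a gripper value outside its range is refused whole. The fingers move at their own pace and stop on an object; the grip force is fixed at half the most. Time passes only in rows, so rows that do not move let the fingers close. It gives the time, the measured TCP pose, the force and the opening at its end, in the units of the state.
- monitor.get_obs(): the state, without advancing time (a new reading comes with each control period).
- imaging.camera(name): name is "scene" or "top" or "wrist"; returns a dict with "img" (480x640x3 uint8, red, green, blue), "vfov" (degrees; the focal length in pixels is half the picture's height over the tangent of half this angle, whatever the lens; pixels are square), "cx", "cy" (the principal point, pixels), "origin" and "orientation" of the camera in the world. Camera axes: x right, y down, z forward; pixel columns grow to the right and rows downward; lengths in m; the calibration is good to about 2 mm. A picture is of the moment at which its call begins. There is no depth.
- order.hand_in(): hands the job in, once; it reports no verdict.
Trained networks look in the newest picture that a camera, given by its name, has taken for a name from the list of things; names that differ only in an ending like _2 or _b are one class to them, and where a whole thing is asked for, a point or a joint stands for the part that bears it (a point fixed in the world has none). Each returns a list of dicts, best first, with "confidence" (0 to 1); they miss things now and then, are a little off and sometimes report something else, mostly with a low value. They report only what shows in the picture. A call takes as long as a camera call. They do not tell look-alikes from the thing itself.
- spotter.recognise(camera, thing): "at" ([x, y, z] in m, in the coordinates of the camera as it stood for that picture, good to about 4 mm: the middle of the surface that is visible of it).
- spotter.tip_of(camera, thing): "at" ([x, y, z] in m, in the coordinates of the camera as it stood for that picture, good to about 4 mm: a listed point, or the origin of a listed thing).
The state is a dict: "time_s": time; "q": joint angles; "dq": joint speeds; "joint_efforts": joint torques, N m; "eef_pos": TCP position; "eef_rot": TCP orientation; "wrist_force": force on the tool from outside, world axes, zero at the start; "torque": the same for the moment, N m; "opening": opening from 0.0 (shut) to 1.0 (fully open).
Only numpy, scipy, OpenCV 4.12 (cv2) and the standard library are available. Lean on these libraries where they do the work, as an engineer would, in place of code of your own. Each camera call takes 0.05 s, during which the arm holds its last target. There are 200 camera calls.

## Task

First put the spacer block that lies on the sole plate back on the board, close beside the other two so that the three make one neat row with their ends in line. Then lift the standing engineer's square, set its foot flat on the plate and press it into the corner until the foot sits on the plate and the blade's outer edge bears against the stud, and finish while still gripping the square and pushing it firmly home there; leave everything else where it is.

Things in the scene. Friction and masses are not known exactly. Their poses are not given: they have to be found in the camera images.
- square_blade (a point): Bare steel engineer's square, loose, 0.5 to 0.75 kg, standing on its foot (130 x 26 x 12 mm), the blade upright at one end of it, 200 mm high in all. Point: mid-blade, 150 mm above the foot's underside, 50 mm below the top; a good grasp from above. Blade 24 mm wide along the foot (x), 10 mm thick (y). x: level, along the foot, towards the blade's outer edge, 12 mm away; z up.
- square_corner (a point): Outer corner of the same square: the blade's outer edge (flush with the foot's end, facing +x) meets the foot's underside. Axes as square_blade, which lies 12 mm along -x and 150 mm up from here.
- plate: Dark steel sole plate, 120 x 260 x 12 mm, fixed flat on the table, the stud tacked upright on it. Origin: middle of its underside; y along its length towards the stud, z up, top at z = 12 mm. The stud's face towards -y stands at y = +85 mm, centred on x = 0, and makes with the plate's top the inside corner, which runs along x.
- stud: The stud: upright square steel tube, 40 x 40 mm, 125 mm high, tacked on the plate (fixed), its top 137 mm above the table. Origin: middle of its underside (on the plate's top, at plate y = +105 mm); axes as the plate's.
- spacer_center (a point): Centre of the loose spacer block, a plain milled steel block 55 x 30 x 26 mm (x, y, z), about 0.33 kg, which at the start lies on the plate in the way of the square's foot, its middle 100 to 125 mm from the stud's face. It can be taken from above across its 55 mm length (the fingers close along its x).
- row_block2_center (a point): Centre of the second block of the row on the board, same shape and size as the spacer, loose. The row runs along its y: the first block is its neighbour on +y, the free place is on its -y side (the right as the robot sees it): a third block's centre belongs 30 to 40 mm along -y from here, at the same height and x, with the same heading.
- row_block1_center (a point): Centre of the first block of the row on the board, same shape; it stays where it is.
- board: Plywood board, 85 x 120 x 12 mm, fixed flat on the table, which carries the row of blocks. Origin: middle of its underside; the row runs along its y. The free place for the third block is near y = -24 mm.
- bar: Bystander: milled bar 34 x 34 x 82 mm standing on end; origin in the middle of its underside.
- can: Bystander: spray can, 52 mm across, 188 mm high; origin in the middle of its underside.
- magnet: Bystander: flat arrow-shaped welding magnet 82 x 82 x 15 mm; origin in the middle of its underside.
- ring: Bystander: turned ring 48 mm across, 18 mm high; origin in the middle of its underside.
Mind the look-alikes: they are no part of the job. Leave any pink or yellow look-alike of the part that bears spacer_center alone.

How it is judged:
By the outcome, as a careful person would: the job done as asked, in the order asked, and still so for the second after the job is handed in, while the arm keeps its last pose, push and grip.
It also fails if it takes over 61 s, if anything falls off the work surface, if the arm or the gripper's body presses on something with over 40 N, if the wrist force passes 120 N, or if a joint passes its speed limit or range.

## Working session

There is one attempt and no reset: what is moved stays moved. The work goes in short steps, Python scripts to look and compute and a shell command to move; the robot and the scene stay as the last step left them, time stands still between calls to the robot, and variables do not carry over. Pictures are saved under pics/ and viewed, about 8 in all and at most 12, crops included, and the job is handed in when it is done.

```bash
mkdir -p pics; cat > h.py <<'E'
from bench import monitor, imaging, order, spotter, ctrl
import numpy as np, cv2
from scipy.spatial.transform import Rotation as R
def q2R(q): return R.from_quat([q[1],q[2],q[3],q[0]]).as_matrix()
def cam(n,save=None):
    c=imaging.camera(n)
    c['R']=q2R(c['orientation']); c['o']=np.array(c['origin']); c['f']=240/np.tan(np.radians(c['vfov'])/2)
    if save: cv2.imwrite('pics/'+save,c['img'][:,:,::-1])
    return c
def W(c,p): return c['R']@np.array(p)+c['o']
def px(c,p):
    v=c['R'].T@(np.array(p)-c['o']); return np.round([c['cx']+c['f']*v[0]/v[2],c['cy']+c['f']*v[1]/v[2]],1)
def ray(c,u,v,z):
    d=c['R']@np.array([(u-c['cx'])/c['f'],(v-c['cy'])/c['f'],1.]); return c['o']+d*(z-c['o'][2])/d[2]
def tips(n,c,names):
    for t in names:
        for r in spotter.tip_of(n,t)[:4]:
            w=W(c,r['at']); print(n,t,round(r['confidence'],2),np.round(w*1000),px(c,w))
def st():
    s=monitor.get_obs(); print({k:np.round(s[k],3).tolist() for k in('time_s','q','eef_pos','eef_rot','wrist_force','opening')})
E
python3 - <<'E'
from h import *
st(); print(ctrl.tcp_to_grasp)
N=['square_blade','square_corner','plate','stud','spacer_center','row_block2_center','board','bar','can','magnet','ring']
for n in('scene','top'):
    c=cam(n,n+'0.png'); print(n,c['o'],c['vfov']); tips(n,c,N)
c=cam('wrist','wrist0.png');print(c['o'],c['R'])
E
```

```text
{'time_s': 0.0, 'q': [-1.359, 0.182, 1.608, 0.0, 1.354, -0.206], 'eef_pos': [0.233, -0.525, 0.23], 'eef_rot': [-0.001, 0.978, 0.207, 0.0], 'wrist_force': [0.633, 0.026, -0.801], 'opening': 0.999}
0.0187
scene [-0.23086059  0.73981557  1.14734926] 45.30520891912148
scene square_blade 0.9 [471. -55. 149.] [372.6 230.5]
scene square_corner 0.62 [467. -42.  -2.] [368.  274.6]
scene square_corner 0.53 [443. 411.  -2.] [238.  381.7]
scene plate 0.97 [573. 180.   0.] [279.3 296.2]
scene stud 0.8 [537. 276.  15.] [258.1 320.9]
scene spacer_center 0.9 [576. 167.  26.] [281.7 286.1]
scene spacer_center 0.81 [402.  75.  14.] [354.2 307.9]
scene spacer_center 0.77 [398. 197.  15.] [319.8 336.2]
scene spacer_center 0.17 [727.  42.   2.] [282.1 240.1]
scene bar 0.88 [725.  40.   2.] [282.8 240. ]
scene can 0.59 [577. 418.  -0.] [202.1 348. ]
scene magnet 0.59 [446. 411.   3.] [236.8 379.7]
scene ring 0.45 [ 673. -163.   -1.] [346.4 216.6]
top [0.41253727 0.02931554 1.19403208] 52.16239167918555
top square_blade 0.89 [473. -50. 154.] [364.3 274. ]
top square_corner 0.57 [471. -39.   0.] [355.1 278.
[... 176 characters left out ...]
  14.] [257.5 311.4]
top spacer_center 0.79 [578. 165.  28.] [269.4 236.1]
top spacer_center 0.7 [403.  81.  10.] [306.3 308.7]
top row_block2_center 0.82 [ 559. -342.   25.] [480.5 238. ]
top board 0.66 [ 556. -353.   -1.] [481.5 240.4]
top board 0.64 [470. -38.   3.] [354.8 279.4]
top bar 0.6 [722.  41.   1.] [319.4 178.9]
top can 0.7 [575. 420.   3.] [166.7 242. ]
top magnet 0.6 [441. 414.  -2.] [168.9 296.7]
top ring 0.71 [ 671. -163.   -1.] [401.9 196.8]
top ring 0.22 [578. 165.  25.] [269.2 236.3]
[ 0.29541574 -0.49753057  0.37460197] [[ 4.05369280e-01 -8.80294465e-01 -2.46490164e-01]
 [-9.14152938e-01 -3.90470196e-01 -1.08891832e-01]
 [-3.90185479e-04  2.69471112e-01 -9.63008394e-01]]
```

View pics/top0.png

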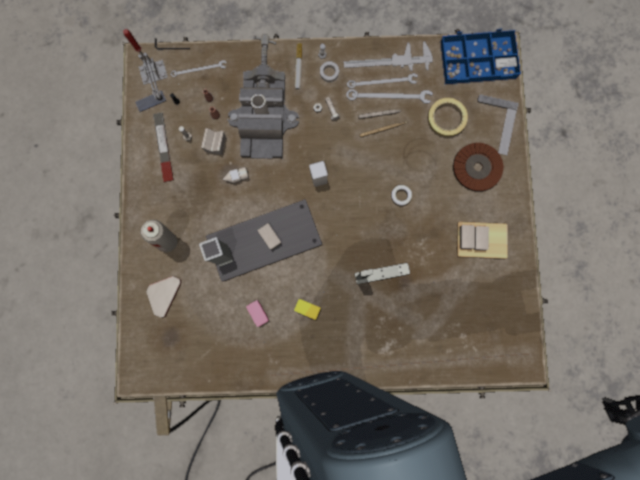

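View pics/scene0.png

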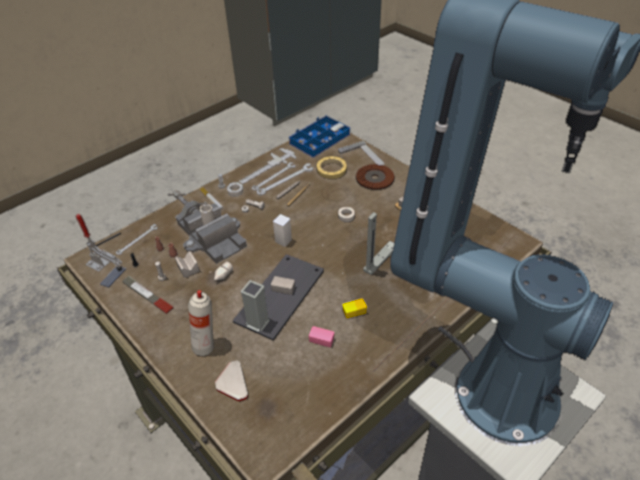

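Top view: the row blocks are at about (467,237) and (481,237), with the free place to their right. The spacer is at (269,236) on the plate, and the square is at about (383,272). The pink and yellow look-alikes are at (257,313) and (307,309). I'll look at the row first.

```bash
python3 -m pendant '[[[46,26,5,9.4,85],[46,26,5,9.4,85],[46,26,5,9.4,85],[46,26,5,9.4,85],[46,26,5,9.4,85],[46,26,5,9.4,85],[46,26,5,9.4,85],[0,0,0,0,85]]]'
python3 - <<'E'
from h import *
st(); c=cam('wrist','wrist1.png'); print(c['o'],c['vfov']); np.save('c1.npy',{k:c[k] for k in('R','o','f','cx','cy')},allow_pickle=True)
tips('wrist',c,['row_block2_center','row_block1_center','board'])
E
```

```text
time_s: 2.25
eef_pos: [0.5583, -0.3411, 0.2665]
eef_rot: [0.0, 0.707, 0.708, 0.0]
wrist_force: [-0.5, -0.3, -0.5]
opening: 0.996
{'time_s': 2.25, 'q': [-0.73, 0.329, 1.354, 0.001, 1.457, -0.732], 'eef_pos': [0.558, -0.341, 0.267], 'eef_rot': [0.0, 0.707, 0.708, 0.0], 'wrist_force': [-0.458, -0.294, -0.533], 'opening': 0.996}
[ 0.55788736 -0.27258922  0.40983386] 71.02910475641494
wrist row_block2_center 0.83 [ 557. -342.   28.] [322.  206.7]
wrist row_block1_center 0.56 [ 566. -312.   28.] [330.2 180.6]
wrist board 0.82 [ 554. -348.    7.] [319.5 208.2]
```

View pics/wrist1.png

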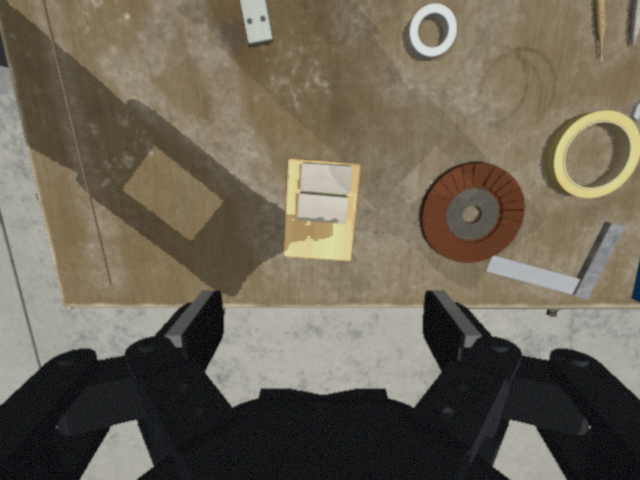

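The wrist view shows the board at about (320,210), with block 1 at about (326,178) and block 2 at about (323,207). The free place is below them at about (320,238). An enlarged crop will let me measure this.

```bash
python3 - <<'E'
import cv2
i=cv2.imread('pics/wrist1.png')[150:270,270:380]
cv2.imwrite('pics/crop1.png',cv2.resize(i,None,fx=5,fy=5,interpolation=cv2.INTER_CUBIC))
E
```

```text
(no output)
```

View pics/crop1.png

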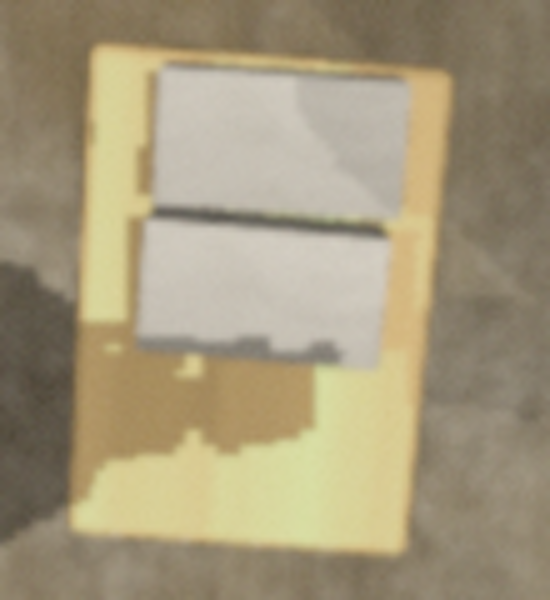

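Crop corners: block 2's top face is at about (147,220), (388,237), (379,367), (137,350), and block 1's is at (160,68), (407,80), (402,218), (152,207). Next I'll compute the slot and move to look at the spacer.

```bash
python3 - <<'E'
from h import *
c=np.load('c1.npy',allow_pickle=True).item()
def blk(n,P,z):
    w=np.array([ray(c,270+(u+.5)/5-.5,150+(v+.5)/5-.5,z)[:2] for u,v in P])*1000
    e=np.array([w[1]-w[0],w[2]-w[3]]); a=np.degrees(np.arctan2(e[:,1],e[:,0]))
    print(n,w.mean(0).round(1),'ang',a.round(1),'len',np.linalg.norm(e,axis=1).round(1),'wid',np.linalg.norm(w[3]-w[0]).round(1)); return w.mean(0),np.radians(a.mean())
m2,a2=blk('b2',[(147,220),(388,237),(379,367),(137,350)],.038)
m1,a1=blk('b1',[(160,68),(407,80),(402,218),(152,207)],.038)
m,a=blk('board',[(93,45),(451,72),(406,552),(72,531)],.012)
for d in(30,35): print(m2+d*np.array([np.sin(a2),-np.cos(a2)]))
E
python3 -m pendant '[[[0,62,5,8,85],[0,62,0,8,85],[0,62,0,8,85],[0,62,0,8,85],[0,62,0,0,85],[0,62,0,0,85],[0,62,0,0,85],[0,50,0,0,85]]]'
python3 - <<'E'
from h import *
st(); c=cam('wrist','wrist2.png'); print(c['o']); np.save('c2.npy',{k:c[k] for k in('R','o','f','cx','cy')},allow_pickle=True)
tips('wrist',c,['spacer_center','plate','stud'])
E
```

```text
b2 [ 557.4 -342.3] ang [-4.  -4.1] len [53.6 55. ] wid 29.6
b1 [ 561.2 -308.9] ang [-2.7 -2.5] len [53.5 55.4] wid 30.1
board [ 555.6 -350.9] ang [-4.1 -3.7] len [82.9 83.6] wid 118.4
[ 555.34526599 -372.18882917]
[ 554.99475213 -377.17652805]
time_s: 3.45
eef_pos: [0.5549, 0.1413, 0.2716]
eef_rot: [0.0, 0.488, 0.873, 0.0]
wrist_force: [0.1, -1.1, 0.3]
opening: 0.997
{'time_s': 3.45, 'q': [0.042, 0.144, 1.568, -0.0, 1.43, -0.51], 'eef_pos': [0.555, 0.141, 0.272], 'eef_rot': [0.0, 0.488, 0.873, 0.0], 'wrist_force': [0.075, -1.074, 0.294], 'opening': 0.997}
[0.51903861 0.19964719 0.41481993]
wrist spacer_center 0.76 [577. 167.  25.] [350.6 196.2]
wrist spacer_center 0.61 [389. 197.  14.] [220.6  82. ]
wrist plate 0.95 [572. 180.   3.] [351.3 181.7]
wrist stud 0.9 [537. 281.  14.] [375.5  87.3]
```

View pics/wrist2.png

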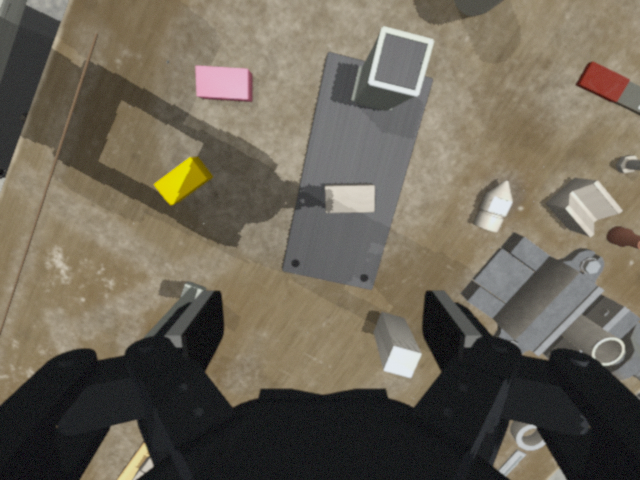

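The spacer is at about (350,199), with its top edge nearly level in the image. The plate corners are at about (328,52), (283,270), (372,287) and (433,77). The stud top is at about (402,62) and the bar at about (398,345). I'll segment the spacer and plate.

```bash
python3 - <<'E'
from h import *
c=np.load('c2.npy',allow_pickle=True).item()
im=cv2.imread('pics/wrist2.png')
s=im[170:230,310:395]; hsv=cv2.cvtColor(s,cv2.COLOR_BGR2HSV)
m=(hsv[...,2]>135).astype(np.uint8)*255
n,l,t,_=cv2.connectedComponentsWithStats(m); k=1+np.argmax(t[1:,4]); print(t[k])
p=cv2.findContours((l==k).astype(np.uint8),cv2.RETR_EXTERNAL,cv2.CHAIN_APPROX_NONE)[0][0][:,0]+[310,170]
w=np.array([ray(c,u,v,.038)[:2] for u,v in p],np.float32)*1000
r=cv2.minAreaRect(w); print('spacer',r); b=cv2.boxPoints(r)
d=b[1]-b[0]; d2=b[2]-b[1]; d=d if np.hypot(*d)>np.hypot(*d2) else d2; print('long dir',np.degrees(np.arctan2(d[1],d[0])))
P=np.array([ray(c,u,v,.012)[:2]*1000 for u,v in[(283,270),(372,287),(433,77),(328,52)]]);print('plate',P.round(1),P.mean(0))
for a,b in((0,3),(1,2)): e=P[b]-P[a];print(np.hypot(*e),np.degrees(np.arctan2(e[1],e[0]))-90)
# stud top corners
S=np.array([ray(c,u,v,.137)[:2]*1000 for u,v in[(369,86),(420,97),(433,38),(381,27)]]);print('stud',S.round(1),S.mean(0))
for a,b in((0,3),(1,2)): e=S[b]-S[a];print(np.hypot(*e),np.degrees(np.arctan2(e[1],e[0]))-90)
s=monitor.get_obs();ty=q2R(s['eef_rot'])[:,1];print('tool y',np.degrees(np.arctan2(ty[1],ty[0])))
E
```

```text
[  15   15   51   28 1294]
spacer ((575.94921875, 164.96652221679688), (55.86216354370117, 30.588882446289062), 31.606468200683594)
long dir 31.60645
plate [[556.9  40.8]
 [666.9  80.9]
 [584.9 323.2]
 [473.7 283.8]] [570.60065736 182.18877543]
256.88004627317866 18.907666082434133
255.86326788524386 18.70203466200158
stud [[526.7 254.3]
 [564.4 268.3]
 [548.7 306.1]
 [512.1 291.9]] [537.94518122 280.14610773]
40.386859107014594 21.197248340846954
40.867568468181474 22.548703599204558
tool y 31.746501564035977
```

```bash
python3 -m pendant '[[[11,12,-55,0,85],[10,11.5,-60,0,85],[0,0,-60,0,85],[0,0,-47,0,85],[0,0,-27,0,85],[0,0,-12.5,0,85],[0,0,0,0,85]]]' && python3 -m pendant '[[[0,0,0,0,40],[0,0,0,0,40],[0,0,0,0,40],[0,0,0,0,40],[0,0,0,0,40],[0,0,0,0,40]]]'
```

```text
time_s: 4.53
eef_pos: [0.5764, 0.1625, 0.0095]
eef_rot: [-0.0, 0.488, 0.873, -0.0]
wrist_force: [0.1, 1.1, 0.7]
opening: 0.99
time_s: 5.28
eef_pos: [0.5778, 0.164, 0.0118]
eef_rot: [0.001, 0.487, 0.874, 0.001]
wrist_force: [-0.6, -1.5, 6.9]
opening: 0.63
```

```bash
python3 -m pendant '[[[0,0,20,0,40],[0,0,50,0,40],[0,0,60,0,40],[0,-20,60,0,40],[0,-50,40,-7,40],[0,-60,0,-9,40],[-5,-60,0,-10,40],[-5,-60,0,-9.8,40]]]' && python3 -m pendant '[[[-5,-60,0,0,40],[-6,-60,0,0,40],[0,-60,0,0,40],[0,-60,0,0,40],[0,-30,-40,0,40],[0,-21,-60,0,40],[0,0,-40,0,40],[0,0,0,0,40]]]'
python3 - <<'E'
from h import *
st(); c=cam('wrist','wrist3.png'); print(c['o']); np.save('c3.npy',{k:c[k] for k in('R','o','f','cx','cy')},allow_pickle=True)
tips('wrist',c,['spacer_center','row_block2_center','board'])
s=monitor.get_obs();ty=q2R(s['eef_rot'])[:,1];print('tool y',np.degrees(np.arctan2(ty[1],ty[0])))
E
```

```text
time_s: 6.28
eef_pos: [0.5657, -0.086, 0.2394]
eef_rot: [0.0, 0.733, 0.68, 0.0]
wrist_force: [1.4, -0.5, -2.8]
opening: 0.629
time_s: 7.28
eef_pos: [0.5527, -0.3729, 0.0953]
eef_rot: [-0.005, 0.732, 0.681, -0.0]
wrist_force: [0.1, -0.5, -1.9]
opening: 0.629
{'time_s': 7.275, 'q': [-0.771, 0.522, 1.449, 0.0, 1.18, -0.7], 'eef_pos': [0.553, -0.373, 0.095], 'eef_rot': [-0.005, 0.732, 0.681, -0.0], 'wrist_force': [0.122, -0.507, -1.893], 'opening': 0.629}
[ 0.55831981 -0.30551792  0.23901493]
wrist spacer_center 0.59 [ 554. -370.  112.] [326.6 306.2]
wrist row_block2_center 0.93 [ 556. -343.   32.] [325.6 208.6]
tool y -4.0222400331540324
```

View pics/wrist3.png

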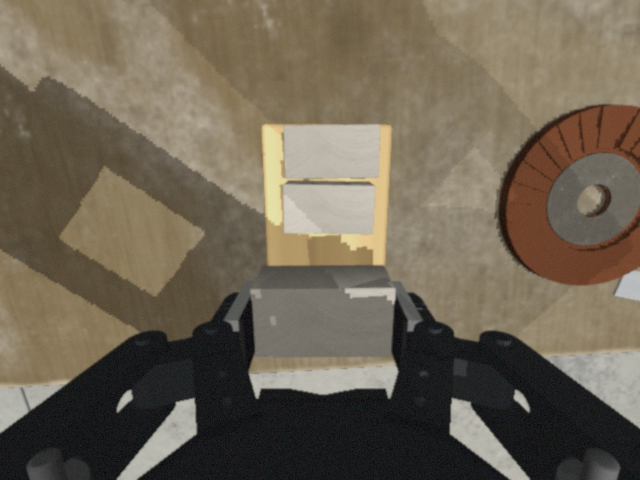

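The held block's top face spans roughly (252,289) to (394,356). Block 2's top face is at about (284,184) to (375,234), and block 1 is above it. I'll compare centres and headings by ray.

```bash
python3 - <<'E'
from h import *
c=np.load('c3.npy',allow_pickle=True).item()
def blk(n,P,z):
    w=np.array([ray(c,u,v,z)[:2] for u,v in P])*1000
    e=np.array([w[1]-w[0],w[2]-w[3]]); a=np.degrees(np.arctan2(e[:,1],e[:,0]))
    print(n,w.mean(0).round(1),'ang',a.round(1),'len',np.linalg.norm(e,axis=1).round(1),'wid',np.linalg.norm(w[3]-w[0]).round(1)); return w.mean(0)
m=blk('b2',[(284,183),(375,184),(374,234),(284,234)],.038)
blk('b1',[(284,126),(379,125),(379,178),(285,178)],.038)
print(m+34*np.array([np.sin(np.radians(-4)),-np.cos(np.radians(-4))]))
blk('held',[(252,289),(392,288),(395,355),(253,357)],.121)
print(px(c,[.5553,-.3425,.038]))
st()
E
```

```text
b2 [ 558.  -342.5] ang [-4.7 -4. ] len [54.  55.6] wid 31.3
b1 [ 561.7 -309.3] ang [-3.6 -4.1] len [53.9 55.5] wid 29.2
[ 555.64986631 -376.45877449]
held [ 552.7 -372.1] ang [-3.5 -2.9] len [53.1 57.1] wid 29.7
[324.7 209.5]
{'time_s': 7.475, 'q': [-0.77, 0.515, 1.442, 0.0, 1.179, -0.7], 'eef_pos': [0.557, -0.376, 0.103], 'eef_rot': [0.003, 0.731, 0.682, 0.0], 'wrist_force': [0.631, -0.008, -2.925], 'opening': 0.634}
```

```bash
python3 -m pendant '[[[0,0,-20,0,40],[0,0,-20,0,40],[0,0,-15,0,40],[0,0,-10,0,40],[0,0,0,0,40],[0,0,0,0,40]]]'
```

```text
time_s: 8.22
eef_pos: [0.5557, -0.3757, 0.0346]
eef_rot: [0.0, 0.732, 0.682, 0.0]
wrist_force: [-0.6, -1.3, -2.4]
opening: 0.629
```

```bash
python3 -m pendant '[[[0,-0.5,-8,0,40],[0,0,-7,0,40],[0,0,-4,0,40],[0,0,-2,0,40],[0,0,0,0,40]]]'; python3 -m pendant '[[[0,0,-1.5,0,40],[0,0,0,0,40]]]'
```

```text
time_s: 8.85
eef_pos: [0.5553, -0.3757, 0.0129]
eef_rot: [-0.0, 0.732, 0.682, -0.0]
wrist_force: [0.2, -0.4, -2.5]
opening: 0.631
time_s: 9.1
eef_pos: [0.5555, -0.376, 0.0119]
eef_rot: [0.0, 0.732, 0.682, 0.0]
wrist_force: [0.1, -0.1, -2.0]
opening: 0.632
```

```bash
python3 -m pendant '[[[0,0,-1,0,40],[0,0,-0.5,0,40],[0,0,0,0,40]]]'
```

```text
time_s: 9.48
eef_pos: [0.5555, -0.376, 0.0118]
eef_rot: [0.0, 0.732, 0.682, -0.0]
wrist_force: [-3.6, 3.4, 8.0]
opening: 0.631
```

```bash
python3 -m pendant '[[[0,0,0.5,0,60],[0,0,0,0,70],[0,0,0,0,80],[0,0,0,0,85],[0,0,0,0,85]]]'; python3 -m pendant '[[[0,0,20,0,85],[0,0,50,0,85],[0,0,60,0,85],[0,0,60,0,85],[0,0,45,0,85],[0,20,0,0,85],[0,0,0,0,85],[0,0,0,0,85]]]'
python3 - <<'E'
from h import *
st(); c=cam('wrist','wrist4.png'); print(c['o']); np.save('c4.npy',{k:c[k] for k in('R','o','f','cx','cy')},allow_pickle=True)
tips('wrist',c,['spacer_center','row_block2_center','board'])
a=px(c,[.556,-.342,.025]).astype(int); i=c['img'][a[1]-60:a[1]+70,a[0]-70:a[0]+70,::-1]; print(a)
cv2.imwrite('pics/crop4.png',cv2.resize(i,None,fx=4,fy=4,interpolation=cv2.INTER_CUBIC))
E
```

```text
time_s: 10.1
eef_pos: [0.5553, -0.3758, 0.0105]
eef_rot: [-0.0, 0.732, 0.682, 0.0]
wrist_force: [-0.2, -0.1, -0.8]
opening: 0.993
time_s: 11.1
eef_pos: [0.5547, -0.3552, 0.2442]
eef_rot: [-0.001, 0.732, 0.682, -0.0]
wrist_force: [0.9, 0.4, -0.5]
opening: 0.995
{'time_s': 11.1, 'q': [-0.749, 0.356, 1.364, -0.0, 1.424, -0.679], 'eef_pos': [0.555, -0.355, 0.244], 'eef_rot': [-0.001, 0.732, 0.682, -0.0], 'wrist_force': [0.904, 0.404, -0.469], 'opening': 0.995}
[ 0.5596713  -0.28712529  0.38762508]
wrist row_block2_center 0.62 [ 559. -341.   28.] [327.  196.2]
[324 197]
```

View pics/crop4.png

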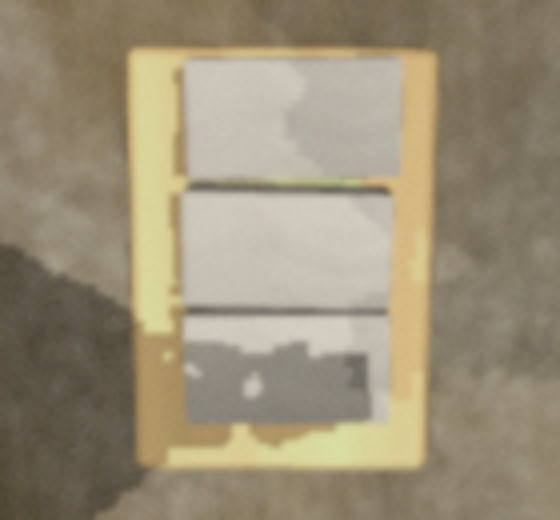

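The crop shows three blocks in a neat row. The third spans x of about 185–388 px against block 2's 182–391, with gaps like those between the first two. Next is the square.

```bash
python3 -m pendant '[[[-5,30,60,0,85],[-16,55,15,3,85],[-16,55,0,4,85],[-16,55,0,4,85],[-16,55,0,3,85],[-14,53,0,0,85],[0,0,0,0,85],[0,0,0,0,85]]]'
python3 - <<'E'
from h import *
st(); c=cam('wrist','wrist5.png'); print(c['o']); np.save('c5.npy',{k:c[k] for k in('R','o','f','cx','cy')},allow_pickle=True)
tips('wrist',c,['square_blade','square_corner'])
E
```

```text
time_s: 12.3
eef_pos: [0.4729, -0.0553, 0.3164]
eef_rot: [0.0, 0.643, 0.766, -0.0]
wrist_force: [1.7, 0.0, 0.1]
opening: 0.994
{'time_s': 12.3, 'q': [-0.366, -0.109, 1.735, -0.0, 1.515, -0.54], 'eef_pos': [0.473, -0.055, 0.316], 'eef_rot': [0.0, 0.643, 0.766, -0.0], 'wrist_force': [1.657, 0.015, 0.107], 'opening': 0.994}
[0.46103743 0.01221376 0.4596789 ]
wrist square_blade 0.95 [476. -53. 150.] [326.9 217.3]
wrist square_corner 0.78 [472. -38.  -0.] [324.4 182.6]
wrist square_corner 0.6 [ 562. -315.   23.] [351.2 375.1]
```

View pics/wrist5.png

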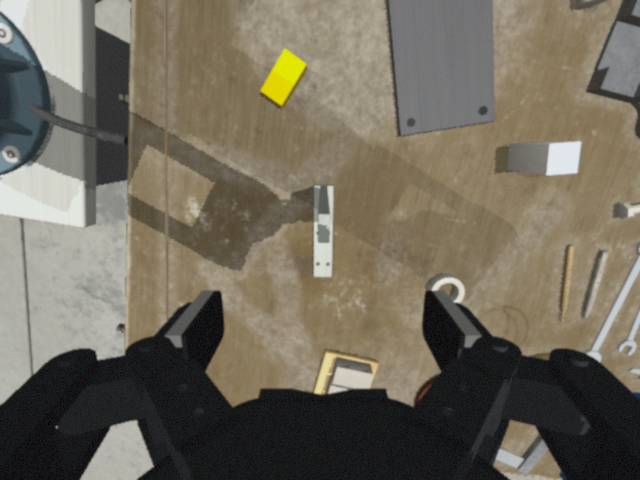

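The square appears at (314–334, 185–277), foot end downward, with the blade seen nearly end-on. I'll take a crop to measure the angle.

```bash
python3 - <<'E'
import cv2
i=cv2.imread('pics/wrist5.png')[175:285,285:365]
cv2.imwrite('pics/crop5.png',cv2.resize(i,None,fx=5.4,fy=5.4,interpolation=cv2.INTER_CUBIC))
E
```

```text
(no output)
```

View pics/crop5.png

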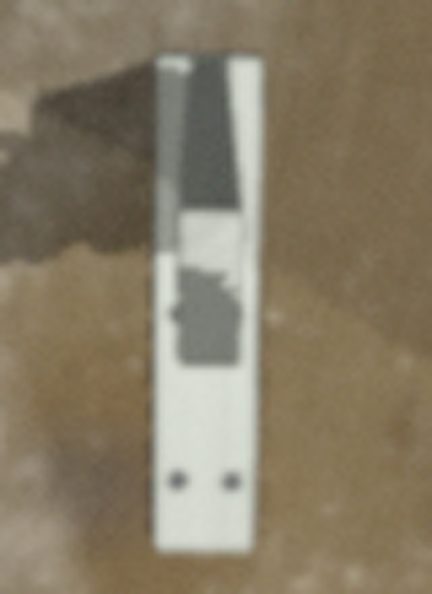

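```bash
python3 - <<'E'
from h import *
c=np.load('c5.npy',allow_pickle=True).item()
def blk(n,P,z):
    w=np.array([ray(c,285+(u+.5)/5.4-.5,175+(v+.5)/5.4-.5,z)[:2] for u,v in P])*1000
    e=(w[0]+w[1]-w[2]-w[3])/2; print(n,w.round(1).tolist(),w.mean(0).round(1),'front mid',((w[0]+w[1])/2).round(1),'ang',np.degrees(np.arctan2(e[1],e[0])),np.hypot(*e),np.hypot(*(w[1]-w[0])))
blk('blade',[(180,210),(240,210),(240,365),(178,365)],.2)
blk('foot',[(155,57),(263,57),(252,550),(155,550)],.012)
s=monitor.get_obs();ty=q2R(s['eef_rot'])[:,1];print('tool y',np.degrees(np.arctan2(ty[1],ty[0])),s['eef_pos'])
E
```

```text
blade [[466.2, -40.5], [474.8, -39.0], [479.0, -62.1], [469.9, -63.7]] [472.5 -51.3] front mid [470.5 -39.7] ang 99.60677696487589 23.512365785674692 8.732897878056242
foot [[457.5, -42.1], [483.6, -37.5], [504.2, -165.6], [478.9, -170.0]] [ 481.  -103.8] front mid [470.5 -39.8] ang 99.31900913444359 129.73032283939568 26.488230734305017
tool y 9.839365208655181 [ 0.47297525 -0.0561298   0.31614534]
```

The square's heading is 99.4° (it needs 108.8°), the blade centre is at (472.5, −51.3) mm, and the tool is already aligned. I'll grasp the blade.

```bash
python3 -m pendant '[[[0,5,-50,-0.4,85],[0,0,-55,0,85],[0,0,-45,0,85],[0,0,-25,0,85],[0,0,-9,0,85],[0,0,0,0,85],[0,0,0,0,40],[0,0,0,0,40]]]'; python3 -m pendant '[[[0,0,0,0,2],[0,0,0,0,2],[0,0,0,0,2],[0,0,0,0,2],[0,0,0,0,2],[0,0,0,0,2]]]'
```

```text
time_s: 13.45
eef_pos: [0.4735, -0.0502, 0.1336]
eef_rot: [0.001, 0.646, 0.763, 0.0]
wrist_force: [0.6, -0.1, -0.5]
opening: 0.596
time_s: 14.2
eef_pos: [0.4728, -0.0498, 0.1328]
eef_rot: [0.0, 0.646, 0.763, 0.0]
wrist_force: [-1.1, 2.2, 5.8]
opening: 0.112
```

```bash
python3 -m pendant '[[[0,0,8,0,2],[0,0,20,0,2],[0,0,25,0,2],[0,5,12,0,2],[5,20,0,0,2],[10,35,0,2,2],[13,45,0,3,2],[13,45,0,3,2]]]' && python3 -m pendant '[[[13,45,0,1.4,2],[12,40,0,0,2],[9,30,0,0,2],[5,18,0,0,2],[0,4.5,0,0,2],[0,0,0,0,2],[0,0,0,0,2]]]'
python3 - <<'E'
from h import *
st(); c=cam('wrist','wrist6.png'); np.save('c6.npy',{k:c[k] for k in('R','o','f','cx','cy')},allow_pickle=True)
tips('wrist',c,['square_blade','square_corner','stud'])
d=cam('scene','scene6.png'); tips('scene',d,['square_blade','square_corner','stud'])
s=monitor.get_obs();ty=q2R(s['eef_rot'])[:,1];print('tool y',np.degrees(np.arctan2(ty[1],ty[0])))
cv2.imwrite('pics/m6.png',np.hstack([cv2.resize(c['img'][:,:,::-1],(440,330)),cv2.resize(d['img'][230:370,200:350,::-1],(354,330),interpolation=cv2.INTER_CUBIC)]))
E
```

```text
time_s: 15.2
eef_pos: [0.5131, 0.1017, 0.1964]
eef_rot: [-0.001, 0.591, 0.807, -0.0]
wrist_force: [0.8, -1.3, -5.9]
opening: 0.107
time_s: 16.08
eef_pos: [0.5525, 0.2365, 0.1973]
eef_rot: [-0.0, 0.582, 0.813, -0.0]
wrist_force: [0.1, -0.2, -6.2]
opening: 0.11
{'time_s': 16.075, 'q': [0.207, 0.269, 1.572, -0.0, 1.301, -0.122], 'eef_pos': [0.553, 0.237, 0.197], 'eef_rot': [-0.0, 0.582, 0.813, -0.0], 'wrist_force': [0.056, -0.168, -6.22], 'opening': 0.11}
wrist square_blade 0.91 [553. 232. 213.] [320.9 323.4]
wrist square_corner 0.7 [548. 250.  66.] [323.2 212.2]
wrist stud 0.87 [536. 280.  13.] [321.1 168. ]
scene square_blade 0.71 [551. 234. 214.] [260.4 253.3]
scene square_blade 0.45 [ 672. -159.    1.] [345.7 216.9]
scene square_blade 0.37 [577. 417.   1.] [202.4 347.1]
scene square_corner 0.98 [547. 243.  63.] [264.2 299. ]
scene square_corner 0.33 [577. 416.   2.] [203.  346.8]
scene square_corner 0.28 [ 559. -311.   27.] [409.  204.7]
scene stud 0.77 [538. 274.  17.] [258.4 319.9]
tool y 18.925101398368074
```

View pics/m6.png

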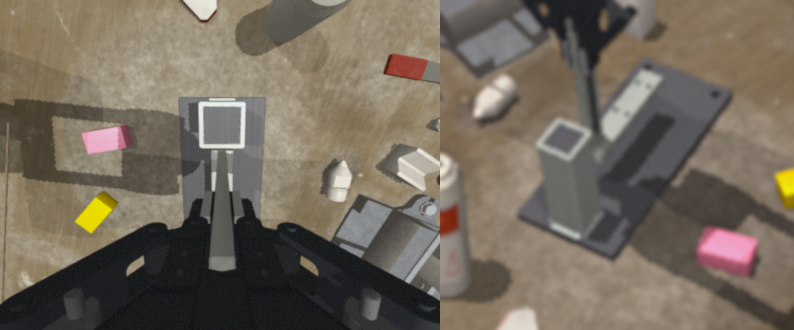

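The wrist view shows the blade in line with the stud (about 222 px for both), with the foot over the plate and a gap to the stud. Now lowering.

```bash
python3 -m pendant '[[[0,0,-20,0,2],[0,0,-15,0,2],[0,0,-8,0,2],[0,0,-3,0,2],[0,0,0,0,2],[0,0,0,0,2]]]'; python3 -m pendant '[[[0,0,-2,0,2],[0,0,-2,0,2],[0,0,0,0,2]]]'; python3 -m pendant '[[[0,0,-1.5,0,2],[0,0,0,0,2]]]'
```

```text
time_s: 17.23
eef_pos: [0.5532, 0.2377, 0.1521]
eef_rot: [0.0, 0.581, 0.814, 0.0]
wrist_force: [-0.3, 0.2, -6.3]
opening: 0.11
time_s: 17.6
eef_pos: [0.5525, 0.2376, 0.1471]
eef_rot: [-0.0, 0.581, 0.814, -0.0]
wrist_force: [-0.8, 0.7, -6.2]
opening: 0.111
time_s: 17.85
eef_pos: [0.5526, 0.2376, 0.1457]
eef_rot: [-0.0, 0.581, 0.814, -0.0]
wrist_force: [0.3, 0.1, -7.3]
opening: 0.107
```

```bash
python3 -m pendant '[[[0,0,-1,0,2],[0,0,-0.5,0,2],[0,0,0,0,2]]]'; python3 -m pendant '[[[0,0,-1,0,2],[0,0,0,0,2],[0,0,0,0,2]]]'
```

```text
time_s: 18.23
eef_pos: [0.5529, 0.2379, 0.1449]
eef_rot: [0.0, 0.581, 0.814, 0.0]
wrist_force: [-1.2, 1.6, -2.0]
opening: 0.107
time_s: 18.6
eef_pos: [0.5531, 0.2381, 0.1448]
eef_rot: [0.0, 0.581, 0.814, 0.001]
wrist_force: [-2.7, 2.3, 4.7]
opening: 0.109
```

```bash
python3 -m pendant '[[[-1,2.8,0,0,2],[-1,2.8,0,0,2],[-1,2.8,0,0,2],[0,0,0,0,2]]]'; python3 -m pendant '[[[-0.6,1.9,0,0,2],[0,0,0,0,2]]]'
```

```text
time_s: 19.1
eef_pos: [0.5513, 0.2442, 0.1449]
eef_rot: [0.002, 0.581, 0.814, -0.0]
wrist_force: [0.3, -5.0, 5.8]
opening: 0.113
time_s: 19.35
eef_pos: [0.5507, 0.246, 0.1449]
eef_rot: [0.002, 0.581, 0.814, -0.0]
wrist_force: [0.1, -7.3, 4.7]
opening: 0.106
```

```bash
python3 -m pendant '[[[-0.6,1.9,0,0,2],[-0.6,1.9,0,0,2],[0,0,0,0,2]]]'; python3 -m pendant '[[[-0.6,1.9,0,0,2],[0,0,0,0,2]]]'
```

```text
time_s: 19.73
eef_pos: [0.5494, 0.25, 0.1448]
eef_rot: [0.002, 0.581, 0.814, -0.0]
wrist_force: [-0.8, -6.4, 5.0]
opening: 0.109
time_s: 19.98
eef_pos: [0.5487, 0.2518, 0.1448]
eef_rot: [0.002, 0.581, 0.814, -0.0]
wrist_force: [1.0, -6.3, 4.8]
opening: 0.105
```

```bash
python3 -m pendant '[[[-0.4,1.1,0,0,2],[0,0,0,0,2]]]'; python3 -m pendant '[[[-0.4,1.1,0,0,2],[0,0,0,0,2]]]';python3 -m pendant '[[[-0.4,1.1,0,0,2],[0,0,0,0,2]]]'
```

```text
time_s: 20.23
eef_pos: [0.5484, 0.2528, 0.1447]
eef_rot: [0.002, 0.581, 0.814, -0.001]
wrist_force: [-0.3, -6.0, 4.4]
opening: 0.109
time_s: 20.48
eef_pos: [0.548, 0.2538, 0.1447]
eef_rot: [0.002, 0.581, 0.814, -0.001]
wrist_force: [-0.1, -6.5, 3.9]
opening: 0.107
time_s: 20.72
eef_pos: [0.5475, 0.2552, 0.1446]
eef_rot: [0.002, 0.581, 0.814, -0.0]
wrist_force: [-1.3, -4.9, 3.1]
opening: 0.113
```

```bash
python3 -m pendant '[[[-0.4,1.1,0,0,2],[0,0,0,0,2]]]'; python3 -m pendant '[[[-0.4,1.1,0,0,2],[0,0,0,0,2]]]'
python3 - <<'E'
from h import *
c=cam('wrist'); tips('wrist',c,['square_blade','square_corner','stud'])
d=cam('scene','scene7.png'); tips('scene',d,['square_blade','square_corner','stud'])
cv2.imwrite('pics/m7.png',np.hstack([cv2.resize(c['img'][90:330,200:440,::-1],(400,400),interpolation=cv2.INTER_CUBIC),cv2.resize(d['img'][220:350,215:345,::-1],(400,400),interpolation=cv2.INTER_CUBIC)]))
E
```

```text
time_s: 20.98
eef_pos: [0.5472, 0.2561, 0.1445]
eef_rot: [0.002, 0.581, 0.814, -0.001]
wrist_force: [-0.3, -5.8, 4.0]
opening: 0.112
time_s: 21.22
eef_pos: [0.5471, 0.2563, 0.1445]
eef_rot: [0.003, 0.581, 0.814, -0.001]
wrist_force: [1.9, -9.0, 3.1]
opening: 0.11
wrist square_blade 0.68 [545. 253. 164.] [316.  323.9]
wrist stud 0.78 [532. 279.  15.] [313.8 196.3]
scene square_blade 0.85 [548. 253. 162.] [257.2 273.6]
scene square_corner 0.69 [550. 245.  13.] [264.8 311.5]
scene stud 0.84 [537. 276.  15.] [258.1 321. ]
```

View pics/m7.png

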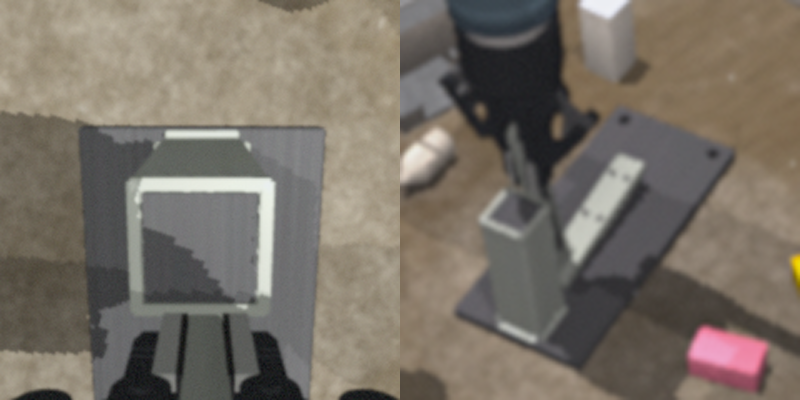

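```bash
python3 - <<'E'
from h import *
s=monitor.get_obs(); print('torque',s['torque'],s['wrist_force'],s['joint_efforts'])
u=np.array([-.3223,.9466,0]); v=np.array([.9466,.3223,0]); cor=np.array([.5442,.2616,0])
for n in('scene','top'):
    c=cam(n,n+'8.png'); g=cv2.cvtColor(c['img'],cv2.COLOR_RGB2GRAY)
    for off in(-.008,0,.008):
        L=np.arange(.100,.150,.002)
        P=np.array([px(c,cor-u*l+v*off+[0,0,.024]) for l in L],np.float32)
        print(n,off,P[15],cv2.remap(g,P[None,:,0].copy(),P[None,:,1].copy(),cv2.INTER_LINEAR)[0].tolist())
    # across the foot near heel & mid
    for l in(.045,.115):
        for z in(.024,):
            X=np.arange(-.024,.025,.002); P=np.array([px(c,cor-u*l+v*o+[0,0,z]) for o in X],np.float32)
            print(n,'across',l,P[12],cv2.remap(g,P[None,:,0].copy(),P[None,:,1].copy(),cv2.INTER_LINEAR)[0].tolist())
d=cv2.imread('pics/scene8.png')[215:345,215:345]; t=cv2.imread('pics/top8.png')[190:290,190:290]
cv2.imwrite('pics/m8.png',np.hstack([cv2.resize(d,(400,400)),cv2.resize(t,(400,400))]))
E
```

```text
torque [-2.10468578 -0.14044731 -0.03044124] [ 1.51918481 -9.28923558  2.87228967] [ 5.38522437e+00 -4.80520177e+01 -3.22008419e+01  3.17693509e+00
 -6.30374998e-01 -1.88768946e-02]
scene -0.008 [290.2 280. ] [136, 135, 133, 131, 128, 126, 125, 126, 125, 121, 119, 115, 114, 111, 107, 106, 102, 98, 98, 100, 100, 102, 101, 103, 104]
scene 0 [287.6 279. ] [197, 197, 197, 197, 196, 196, 196, 196, 196, 195, 195, 196, 195, 195, 190, 183, 169, 159, 161, 166, 178, 187, 189, 191, 191]
scene 0.008 [285.  277.9] [195, 195, 194, 194, 194, 194, 194, 194, 193, 194, 194, 194, 193, 193, 192, 191, 186, 185, 187, 187, 189, 192, 193, 195, 196]
scene across 0.045 [270.3 301.3] [84, 78, 68, 62, 70, 88, 124, 157, 185, 192, 182, 167, 140, 117, 101, 88, 74, 63, 59, 64, 73, 84, 92, 95, 94]
scene across 0.115 [284.6 282.8] [79, 70, 60, 54, 52, 61, 75, 97, 125, 153, 180, 191, 196, 197, 195, 195, 193, 193, 192, 191, 184, 167, 142, 115, 95]
top -0.008 [281.5 235.8] [141, 142, 142, 140, 141, 135, 133, 139, 140, 134, 132, 128, 125, 128, 137, 136, 132, 134, 134, 131, 120, 109, 94, 91, 92]
top 0 [280.4 232.7] [171, 171, 171, 171, 172, 172, 171, 171, 169, 161, 150, 145, 150, 164, 171, 173, 174, 174, 174, 171, 157, 132, 100, 90, 91]
top 0.008 [279.2 229.6] [169, 169, 169, 169, 169, 169, 169, 169, 168, 163, 157, 153, 159, 165, 169, 171, 171, 172, 172, 169, 160, 130, 100, 88, 88]
top across 0.045 [247.1 245. ] [83, 83, 82, 80, 71, 71, 93, 127, 155, 163, 165, 164, 163, 164, 163, 163, 163, 166, 163, 151, 128, 97, 86, 81, 81]
top across 0.115 [274.5 234.9] [82, 82, 79, 70, 56, 49, 64, 101, 139, 160, 166, 169, 170, 172, 172, 171, 169, 168, 167, 161, 146, 124, 96, 86, 84]
```

The top camera puts the heel about 11 mm too far back, and its hole is shifted the same amount. So the toe stuck through friction and the square tilted forward in the grip. I'll drag it back while pressed so it swings flat again, then check.

```bash
cat > chk.py <<'E'
from h import *
u=np.array([-.3223,.9466,0]); v=np.array([.9466,.3223,0]); cor=np.array([.5442,.2616,0])
s=monitor.get_obs(); t=(np.array(s['eef_pos'])-cor)*1000; print('tcp along u',(t@u).round(1),'across',(t@v).round(1),'F.u',np.dot(s['wrist_force'],u).round(1),'Fz',np.round(s['wrist_force'][2],1),'T across',np.dot(s['torque'],v).round(2),s['time_s'])
for n in('top','scene'):
    c=cam(n); g=cv2.cvtColor(c['img'],cv2.COLOR_RGB2GRAY); L=np.arange(.095,.190,.0005); A=[]
    for off in np.arange(-.002,.009,.002):
        P=np.array([px(c,cor-u*l+v*off+[0,0,.024]) for l in L],np.float32)
        A.append(cv2.remap(g,P[None,:,0].copy(),P[None,:,1].copy(),cv2.INTER_LINEAR)[0].astype(float))
    a=np.mean(A,0); d=np.gradient(cv2.GaussianBlur(a[None],(9,1),0)[0]); k=np.argmin(d); h=np.argmin(np.where((L>L[k]-.03)&(L<L[k]-.010),a,999))
    print(n,'heel l(mm)',L[k]*1000,'hole',L[h]*1000,'flat expects heel = ',130,'at home; now',(118-t@u).round(1))
E
python3 -m pendant '[[[0.6,-1.9,0,0,2],[1,-2.8,0,0,2],[1,-2.8,0,0,2],[1,-2.8,0,0,2],[1,-2.8,0,0,2],[0,0,0,0,2]]]'; python3 chk.py;  python3 -m pendant '[[[1,-2.8,-0.4,0,2],[1,-2.8,0,0,2],[1,-2.8,0,0,2],[1,-2.8,0,0,2],[1,-2.8,0,0,2],[0,0,0,0,2]]]'; python3 chk.py
```

```text
time_s: 22.48
eef_pos: [0.5502, 0.2472, 0.1447]
eef_rot: [-0.0, 0.581, 0.814, 0.001]
wrist_force: [-2.1, 2.0, 6.0]
opening: 0.111
tcp along u -15.5 across 1.0 F.u 2.5 Fz 6.0 T across 0.97 22.475
top heel l(mm) 144.00000000000006 hole 124.00000000000003 flat expects heel =  130 at home; now 133.5
scene heel l(mm) 153.00000000000006 hole 131.50000000000003 flat expects heel =  130 at home; now 133.5
time_s: 23.32
eef_pos: [0.5558, 0.2337, 0.1445]
eef_rot: [0.0, 0.581, 0.814, 0.002]
wrist_force: [-1.2, 4.5, 6.0]
opening: 0.112
tcp along u -30.2 across 2.0 F.u 4.6 Fz 6.0 T across 1.13 23.325
top heel l(mm) 150.50000000000006 hole 129.50000000000003 flat expects heel =  130 at home; now 148.2
scene heel l(mm) 153.50000000000006 hole 134.00000000000003 flat expects heel =  130 at home; now 148.2
```

```bash
python3 -m pendant '[[[1,-2.8,0,0,2],[1,-2.8,0,0,2],[1,-2.8,0,0,2],[0,0,0,0,2]]]'; python3 chk.py; python3 -m pendant '[[[0,0,2,0,2],[0,0,1.5,0,2],[0,0,0,0,2],[0,0,0,0,2]]]'; python3 chk.py
```

```text
time_s: 23.92
eef_pos: [0.559, 0.2252, 0.1445]
eef_rot: [0.0, 0.581, 0.814, 0.002]
wrist_force: [-0.2, 2.4, 5.6]
opening: 0.109
tcp along u -39.2 across 2.3 F.u 2.4 Fz 5.6 T across 1.13 23.925
top heel l(mm) 159.50000000000006 hole 139.00000000000003 flat expects heel =  130 at home; now 157.2
scene heel l(mm) 162.50000000000006 hole 142.50000000000006 flat expects heel =  130 at home; now 157.2
time_s: 24.52
eef_pos: [0.5575, 0.2234, 0.1458]
eef_rot: [-0.0, 0.581, 0.814, -0.0]
wrist_force: [-0.4, 0.1, -6.0]
opening: 0.11
tcp along u -40.5 across 0.3 F.u 0.2 Fz -6.0 T across 0.17 24.525
top heel l(mm) 161.50000000000006 hole 141.50000000000003 flat expects heel =  130 at home; now 158.5
scene heel l(mm) 166.50000000000006 hole 145.50000000000006 flat expects heel =  130 at home; now 158.5
```

Flat again: the heel moved exactly with the tool over 9 mm. Now I'll advance with the foot hovering about 1.5 mm, so friction can't tip it.

```bash
python3 -m pendant '[[[-1.3,3.8,0.7,0,2],[-1.3,3.8,0,0,2],[-1.3,3.8,0,0,2],[-1.3,3.8,0,0,2],[-1.3,3.8,0,0,2],[-1,2.8,0,0,2],[0,0,0,0,2]]]'; python3 chk.py; python3 -m pendant '[[[-0.6,1.9,0,0,2],[0,0,0,0,2]]]';python3 -m pendant '[[[-0.3,0.95,0,0,2],[0,0,0,0,2]]]'; python3 -m pendant '[[[-0.3,0.95,0,0,2],[0,0,0,0,2]]]'
```

```text
time_s: 25.5
eef_pos: [0.5503, 0.2456, 0.1472]
eef_rot: [-0.0, 0.581, 0.814, -0.0]
wrist_force: [0.5, 0.1, -6.6]
opening: 0.106
tcp along u -17.1 across 0.6 F.u -0.0 Fz -6.6 T across 0.15 25.5
top heel l(mm) 138.50000000000003 hole 118.00000000000003 flat expects heel =  130 at home; now 135.1
scene heel l(mm) 144.50000000000006 hole 124.00000000000003 flat expects heel =  130 at home; now 135.1
time_s: 25.85
eef_pos: [0.5497, 0.2474, 0.1472]
eef_rot: [-0.0, 0.581, 0.814, 0.0]
wrist_force: [0.8, -0.4, -6.1]
opening: 0.11
time_s: 26.1
eef_pos: [0.5495, 0.2483, 0.1472]
eef_rot: [-0.0, 0.581, 0.814, 0.0]
wrist_force: [-0.4, -0.4, -5.2]
opening: 0.105
time_s: 26.35
eef_pos: [0.5492, 0.2493, 0.1472]
eef_rot: [0.0, 0.581, 0.814, 0.0]
wrist_force: [-0.3, -0.1, -5.5]
opening: 0.109
```

```bash
python3 -m pendant '[[[-0.3,0.95,0,0,2],[0,0,0,0,2]]]';python3 -m pendant '[[[-0.3,0.95,0,0,2],[0,0,0,0,2]]]'; python3 -m pendant '[[[-0.3,0.95,0,0,2],[0,0,0,0,2]]]'; python3 chk.py
```

```text
time_s: 26.6
eef_pos: [0.5488, 0.2502, 0.1472]
eef_rot: [-0.0, 0.581, 0.814, 0.0]
wrist_force: [-0.3, 0.4, -5.6]
opening: 0.107
time_s: 26.85
eef_pos: [0.5486, 0.2512, 0.1472]
eef_rot: [-0.0, 0.581, 0.814, 0.0]
wrist_force: [0.3, 0.5, -6.6]
opening: 0.105
time_s: 27.1
eef_pos: [0.5482, 0.2521, 0.1472]
eef_rot: [-0.0, 0.581, 0.814, 0.0]
wrist_force: [-1.0, -0.4, -6.9]
opening: 0.106
tcp along u -10.2 across 0.8 F.u -0.1 Fz -6.9 T across 0.19 27.1
top heel l(mm) 131.50000000000003 hole 111.50000000000001 flat expects heel =  130 at home; now 128.2
scene heel l(mm) 137.00000000000003 hole 116.00000000000001 flat expects heel =  130 at home; now 128.2
```

```bash
for i in 1 2 3; do :; done; python3 -m pendant '[[[-0.3,0.95,0,0,2],[0,0,0,0,2]]]'; python3 -m pendant '[[[-0.3,0.95,0,0,2],[0,0,0,0,2]]]'; python3 -m pendant '[[[-0.2,0.6,0,0,2],[0,0,0,0,2]]]'
```

```text
time_s: 27.45
eef_pos: [0.5482, 0.2525, 0.1472]
eef_rot: [0.0, 0.581, 0.814, -0.0]
wrist_force: [0.6, -2.6, -5.4]
opening: 0.107
time_s: 27.7
eef_pos: [0.5481, 0.2526, 0.1472]
eef_rot: [0.001, 0.581, 0.814, -0.001]
wrist_force: [1.9, -6.3, -5.9]
opening: 0.105
time_s: 27.95
eef_pos: [0.5481, 0.2527, 0.1472]
eef_rot: [0.001, 0.581, 0.814, -0.001]
wrist_force: [1.1, -8.1, -6.9]
opening: 0.107
```

Contact with the stud is at y=0.2526 as predicted. I'll ease the push slightly, press down, then push home.

```bash
python3 -m pendant '[[[0.4,-1.2,-1,0,2],[0,0,-1,0,2],[0,0,-0.5,0,2],[0,0,0,0,2]]]'; python3 -m pendant '[[[0,0,-1,0,2],[0,0,-1,0,2],[0,0,0,0,2]]]'; python3 chk.py
```

```text
time_s: 28.45
eef_pos: [0.5487, 0.2528, 0.1453]
eef_rot: [0.001, 0.581, 0.814, 0.0]
wrist_force: [1.0, -5.1, -2.9]
opening: 0.11
time_s: 28.82
eef_pos: [0.549, 0.2528, 0.1445]
eef_rot: [0.001, 0.581, 0.814, 0.0]
wrist_force: [-1.1, -6.1, 3.5]
opening: 0.106
tcp along u -9.8 across 1.7 F.u -5.4 Fz 3.5 T across -0.88 28.825
top heel l(mm) 131.50000000000003 hole 111.50000000000001 flat expects heel =  130 at home; now 127.8
scene heel l(mm) 136.00000000000003 hole 115.00000000000001 flat expects heel =  130 at home; now 127.8
```

The checks suggest a slight forward tilt remains (about 0.6°). I'll drag back flat, then slide forward with very light contact.

```bash
python3 -m pendant '[[[0.6,-1.9,-0.5,0,2],[1,-2.8,0,0,2],[1,-2.8,0,0,2],[1,-2.8,0,0,2],[0,0,0,0,2]]]'; python3 chk.py; python3 -m pendant '[[[0,0,1,0,2],[0,0,0.7,0,2],[0,0,0,0,2]]]';  python3 chk.py
```

```text
time_s: 29.55
eef_pos: [0.5527, 0.2451, 0.1445]
eef_rot: [0.0, 0.581, 0.814, 0.003]
wrist_force: [-1.5, 4.4, 5.0]
opening: 0.109
tcp along u -18.4 across 2.8 F.u 4.7 Fz 5.0 T across 1.25 29.55
top heel l(mm) 138.50000000000003 hole 118.50000000000003 flat expects heel =  130 at home; now 136.4
scene heel l(mm) 141.50000000000003 hole 122.00000000000003 flat expects heel =  130 at home; now 136.4
time_s: 30.02
eef_pos: [0.5521, 0.2435, 0.1445]
eef_rot: [0.0, 0.581, 0.814, 0.001]
wrist_force: [1.9, 4.5, 2.1]
opening: 0.111
tcp along u -19.6 across 1.7 F.u 3.7 Fz 2.1 T across 1.15 30.025
top heel l(mm) 140.00000000000003 hole 119.00000000000003 flat expects heel =  130 at home; now 137.6
scene heel l(mm) 143.00000000000006 hole 122.50000000000003 flat expects heel =  130 at home; now 137.6
```

```bash
python3 -m pendant '[[[0,0,0.7,0,2],[0,0,0,0,2],[0,0,0,0,2]]]'; python3 -m pendant '[[[0,0,0.4,0,2],[0,0,0,0,2]]]'; python3 chk.py
```

```text
time_s: 30.5
eef_pos: [0.5516, 0.2428, 0.1445]
eef_rot: [0.0, 0.581, 0.814, -0.0]
wrist_force: [2.3, 1.9, 0.7]
opening: 0.104
time_s: 30.75
eef_pos: [0.5512, 0.2427, 0.1445]
eef_rot: [-0.0, 0.581, 0.814, -0.001]
wrist_force: [2.5, 1.4, -2.7]
opening: 0.11
tcp along u -20.1 across 0.5 F.u 0.5 Fz -2.7 T across 0.48 30.75
top heel l(mm) 140.50000000000003 hole 120.50000000000003 flat expects heel =  130 at home; now 138.1
scene heel l(mm) 144.50000000000006 hole 124.00000000000003 flat expects heel =  130 at home; now 138.1
```

```bash
python3 -m pendant '[[[0,0,0.3,0,2],[-0.6,1.9,0,0,2],[-0.6,1.9,0,0,2],[-0.6,1.9,0,0,2],[-0.3,0.95,0,0,2],[0,0,0,0,2]]]'; python3 chk.py;python3 -m pendant '[[[-0.3,0.95,0,0,2],[0,0,0,0,2]]]'; python3 -m pendant '[[[-0.3,0.95,0,0,2],[0,0,0,0,2]]]'; python3 chk.py
```

```text
time_s: 31.6
eef_pos: [0.5491, 0.2498, 0.145]
eef_rot: [-0.0, 0.581, 0.814, -0.0]
wrist_force: [0.1, -0.0, -6.6]
opening: 0.113
tcp along u -12.7 across 0.8 F.u -0.0 Fz -6.6 T across 0.21 31.6
top heel l(mm) 133.50000000000003 hole 113.50000000000001 flat expects heel =  130 at home; now 130.7
scene heel l(mm) 137.50000000000003 hole 118.00000000000003 flat expects heel =  130 at home; now 130.7
time_s: 31.95
eef_pos: [0.5491, 0.2507, 0.1453]
eef_rot: [-0.0, 0.581, 0.814, 0.0]
wrist_force: [-0.1, 0.5, -6.3]
opening: 0.11
time_s: 32.2
eef_pos: [0.5488, 0.2517, 0.1453]
eef_rot: [-0.0, 0.581, 0.814, 0.0]
wrist_force: [-0.1, -0.1, -6.6]
opening: 0.111
tcp along u -10.9 across 1.1 F.u -0.0 Fz -6.6 T across 0.14 32.2
top heel l(mm) 131.50000000000003 hole 111.50000000000001 flat expects heel =  130 at home; now 128.9
scene heel l(mm) 136.00000000000003 hole 115.00000000000001 flat expects heel =  130 at home; now 128.9
```

```bash
python3 -m pendant '[[[-0.3,0.9,0,0,2],[0,0,0,0,2]]]'; python3 -m pendant '[[[0,0,-0.8,0,2],[0,0,-0.8,0,2],[0,0,0,0,2]]]'; python3 chk.py; python3 -m pendant '[[[0,0,-1,0,2],[0,0,-1,0,2],[0,0,0,0,2]]]'; python3 chk.py
```

```text
time_s: 32.55
eef_pos: [0.5485, 0.2524, 0.1453]
eef_rot: [0.0, 0.581, 0.814, -0.0]
wrist_force: [0.7, -0.2, -6.2]
opening: 0.109
time_s: 32.92
eef_pos: [0.5489, 0.2526, 0.1445]
eef_rot: [0.0, 0.581, 0.814, 0.0]
wrist_force: [-1.3, -1.0, 1.8]
opening: 0.112
tcp along u -10.1 across 1.5 F.u -0.6 Fz 1.8 T across 0.05 32.925
top heel l(mm) 131.00000000000003 hole 110.50000000000001 flat expects heel =  130 at home; now 128.1
scene heel l(mm) 135.00000000000003 hole 115.00000000000001 flat expects heel =  130 at home; now 128.1
time_s: 33.4
eef_pos: [0.5494, 0.2527, 0.1445]
eef_rot: [0.001, 0.581, 0.814, 0.001]
wrist_force: [-4.0, -2.5, 12.2]
opening: 0.11
tcp along u -10.1 across 2.0 F.u -1.1 Fz 12.2 T across 0.13 33.4
top heel l(mm) 131.00000000000003 hole 110.50000000000001 flat expects heel =  130 at home; now 128.1
scene heel l(mm) 135.00000000000003 hole 114.50000000000001 flat expects heel =  130 at home; now 128.1
```

```bash
python3 -m pendant '[[[-0.7,-0.2,-1,0,2],[-0.5,-0.2,-1,0,2],[0,0,0,0,2]]]'; python3 chk.py; python3 -m pendant '[[[-0.4,1,0,0,2],[-0.4,1,0,0,2],[0,0,0,0,2]]]'; python3 chk.py
```

```text
time_s: 33.88
eef_pos: [0.5493, 0.2527, 0.1444]
eef_rot: [0.002, 0.581, 0.814, 0.002]
wrist_force: [-5.8, -1.7, 21.5]
opening: 0.108
tcp along u -10.1 across 1.9 F.u 0.3 Fz 21.5 T across 0.18 33.875
top heel l(mm) 131.00000000000003 hole 110.50000000000001 flat expects heel =  130 at home; now 128.1
scene heel l(mm) 135.00000000000003 hole 114.50000000000001 flat expects heel =  130 at home; now 128.1
time_s: 34.35
eef_pos: [0.5493, 0.2528, 0.1444]
eef_rot: [0.003, 0.581, 0.814, 0.001]
wrist_force: [-4.0, -10.5, 21.3]
opening: 0.108
tcp along u -10.0 across 1.9 F.u -8.6 Fz 21.3 T across -0.75 34.35
top heel l(mm) 131.00000000000003 hole 110.50000000000001 flat expects heel =  130 at home; now 128.0
scene heel l(mm) 135.00000000000003 hole 114.50000000000001 flat expects heel =  130 at home; now 128.0
```

Pushing 8.6 N moves nothing, so it's bearing. A residual tilt of about 0.3° seems left. I'll flatten it with a short pull under load, relax to light contact, and push home again.

```bash
python3 -m pendant '[[[0.6,-1.9,0,0,2],[0.6,-1.9,0,0,2],[0.4,-1.2,0,0,2],[0,0,0,0,2]]]'; python3 chk.py; python3 -m pendant '[[[0,0,1,0,2],[0,0,1,0,2],[0,0,1,0,2],[0,0,0,0,2]]]'; python3 chk.py
```

```text
time_s: 34.95
eef_pos: [0.5493, 0.2518, 0.1444]
eef_rot: [0.0, 0.581, 0.814, 0.003]
wrist_force: [-8.6, 4.4, 22.0]
opening: 0.108
tcp along u -10.9 across 1.6 F.u 6.9 Fz 22.0 T across 1.57 34.95
top heel l(mm) 131.00000000000003 hole 110.50000000000001 flat expects heel =  130 at home; now 128.9
scene heel l(mm) 134.50000000000003 hole 113.50000000000001 flat expects heel =  130 at home; now 128.9
time_s: 35.55
eef_pos: [0.5487, 0.2515, 0.1445]
eef_rot: [-0.0, 0.581, 0.814, 0.002]
wrist_force: [-2.8, 6.7, 5.8]
opening: 0.114
tcp along u -11.0 across 1.0 F.u 7.2 Fz 5.8 T across 1.49 35.55
top heel l(mm) 131.50000000000003 hole 110.50000000000001 flat expects heel =  130 at home; now 129.0
scene heel l(mm) 134.50000000000003 hole 113.50000000000001 flat expects heel =  130 at home; now 129.0
```

```bash
python3 -m pendant '[[[-0.3,0.9,0.5,0,2],[0,0,0.6,0,2],[0,0,0,0,2]]]'; python3 -m pendant '[[[-0.3,0.9,0,0,2],[-0.3,0.9,0,0,2],[0,0,0,0,2]]]'; python3 chk.py
```

```text
time_s: 36.02
eef_pos: [0.5484, 0.251, 0.1445]
eef_rot: [0.0, 0.581, 0.814, 0.001]
wrist_force: [-0.7, 5.9, 3.1]
opening: 0.111
time_s: 36.4
eef_pos: [0.5481, 0.2516, 0.1444]
eef_rot: [0.001, 0.581, 0.814, 0.001]
wrist_force: [1.4, 0.9, 4.2]
opening: 0.109
tcp along u -10.7 across 0.4 F.u 0.4 Fz 4.2 T across 0.51 36.4
top heel l(mm) 131.50000000000003 hole 111.50000000000001 flat expects heel =  130 at home; now 128.7
scene heel l(mm) 135.00000000000003 hole 114.50000000000001 flat expects heel =  130 at home; now 128.7
```

Fz is still above target, so I'll relax it further before sliding.

```bash
python3 -m pendant '[[[0,0,0.5,0,2],[0,0,0.3,0,2],[0,0,0,0,2]]]'; python3 -m pendant '[[[-0.3,0.9,0,0,2],[0,0,0,0,2]]]'; python3 -m pendant '[[[-0.3,0.9,0,0,2],[0,0,0,0,2]]]'; python3 -m pendant '[[[-0.3,0.9,0,0,2],[0,0,0,0,2]]]'; python3 chk.py
```

```text
time_s: 36.88
eef_pos: [0.5476, 0.2516, 0.1445]
eef_rot: [0.0, 0.581, 0.814, 0.0]
wrist_force: [4.8, 1.9, -0.0]
opening: 0.113
time_s: 37.12
eef_pos: [0.5474, 0.2521, 0.1445]
eef_rot: [0.001, 0.581, 0.814, -0.0]
wrist_force: [5.2, -0.5, -0.1]
opening: 0.105
time_s: 37.38
eef_pos: [0.5474, 0.2522, 0.1445]
eef_rot: [0.001, 0.581, 0.814, -0.001]
wrist_force: [5.0, -3.2, 0.2]
opening: 0.108
time_s: 37.62
eef_pos: [0.5474, 0.2523, 0.1445]
eef_rot: [0.002, 0.581, 0.814, -0.001]
wrist_force: [8.2, -6.3, 0.6]
opening: 0.109
tcp along u -9.9 across 0.0 F.u -8.7 Fz 0.6 T across -1.16 37.625
top heel l(mm) 131.50000000000003 hole 111.50000000000001 flat expects heel =  130 at home; now 127.9
scene heel l(mm) 135.50000000000003 hole 115.00000000000001 flat expects heel =  130 at home; now 127.9
```

Forward pushing retilts the square, because the arm's elastic tilt carries over through the grip. Better to relax the forces, open a little so the square settles flat on its foot, and regrip it stress-free.

```bash
python3 -m pendant '[[[1.3,-1,0,0,2],[1.2,-1,0,0,2],[0,0,0,0,2]]]'; python3 -m pendant '[[[0,0,0,0,25],[0,0,0,0,25],[0,0,0,0,25]]]'; python3 chk.py; python3 -m pendant '[[[0,0,0,0,2],[0,0,0,0,2],[0,0,0,0,2],[0,0,0,0,2],[0,0,0,0,2]]]'; python3 chk.py
```

```text
time_s: 38.1
eef_pos: [0.5483, 0.2522, 0.1445]
eef_rot: [-0.0, 0.581, 0.814, -0.001]
wrist_force: [0.6, -1.9, 4.2]
opening: 0.108
time_s: 38.48
eef_pos: [0.5482, 0.2526, 0.1441]
eef_rot: [-0.0, 0.581, 0.814, -0.0]
wrist_force: [0.2, -0.1, 0.6]
opening: 0.294
tcp along u -9.8 across 0.9 F.u -0.2 Fz 0.6 T across -0.04 38.475
top heel l(mm) 131.50000000000003 hole 111.50000000000001 flat expects heel =  130 at home; now 127.8
scene heel l(mm) 135.00000000000003 hole 114.00000000000001 flat expects heel =  130 at home; now 127.8
time_s: 39.2
eef_pos: [0.5486, 0.2526, 0.1446]
eef_rot: [-0.0, 0.581, 0.814, -0.0]
wrist_force: [-1.8, 0.7, 1.9]
opening: 0.108
tcp along u -9.9 across 1.3 F.u 1.3 Fz 1.9 T across 0.2 39.2
top heel l(mm) 131.50000000000003 hole 111.50000000000001 flat expects heel =  130 at home; now 127.9
scene heel l(mm) 135.00000000000003 hole 114.50000000000001 flat expects heel =  130 at home; now 127.9
```

```bash
python3 -m pendant '[[[0,0,0.8,0,2],[0,0,0.7,0,2],[0,0,0,0,2]]]'; python3 chk.py; python3 -m pendant '[[[-0.2,0.6,0,0,2],[0,0,0,0,2]]]'; python3 -m pendant '[[[-0.2,0.6,0,0,2],[0,0,0,0,2]]]'; python3 -m pendant '[[[-0.2,0.6,0,0,2],[0,0,0,0,2]]]'
```

```text
time_s: 39.67
eef_pos: [0.5484, 0.2523, 0.1453]
eef_rot: [-0.0, 0.581, 0.814, -0.001]
wrist_force: [0.5, -0.0, -6.5]
opening: 0.108
tcp along u -10.2 across 0.9 F.u -0.2 Fz -6.5 T across 0.19 39.675
top heel l(mm) 131.50000000000003 hole 111.50000000000001 flat expects heel =  130 at home; now 128.2
scene heel l(mm) 135.00000000000003 hole 115.00000000000001 flat expects heel =  130 at home; now 128.2
time_s: 40.02
eef_pos: [0.5485, 0.2531, 0.146]
eef_rot: [-0.0, 0.581, 0.814, -0.0]
wrist_force: [0.3, 0.6, -6.2]
opening: 0.105
time_s: 40.28
eef_pos: [0.5484, 0.2536, 0.1461]
eef_rot: [0.0, 0.581, 0.814, -0.0]
wrist_force: [0.1, -0.8, -6.2]
opening: 0.113
time_s: 40.52
eef_pos: [0.5484, 0.2537, 0.1461]
eef_rot: [0.0, 0.581, 0.814, -0.0]
wrist_force: [0.6, -4.6, -6.5]
opening: 0.11
```

```bash
python3 -m pendant '[[[0.15,-0.4,-0.8,0,2],[0,0,-0.8,0,2],[0,0,0,0,2]]]'; python3 chk.py; python3 -m pendant '[[[-0.2,0,-1,0,2],[-0.2,0,-1,0,2],[0,0,0,0,2]]]'; python3 chk.py
```

```text
time_s: 40.9
eef_pos: [0.5487, 0.2538, 0.1448]
eef_rot: [0.0, 0.581, 0.814, 0.0]
wrist_force: [0.6, -3.6, -4.9]
opening: 0.111
tcp along u -8.8 across 1.8 F.u -3.6 Fz -4.9 T across -0.64 40.9
top heel l(mm) 130.50000000000003 hole 110.00000000000001 flat expects heel =  130 at home; now 126.8
scene heel l(mm) 133.50000000000003 hole 114.00000000000001 flat expects heel =  130 at home; now 126.8
time_s: 41.38
eef_pos: [0.5488, 0.2538, 0.1445]
eef_rot: [0.001, 0.581, 0.814, 0.001]
wrist_force: [-1.4, -6.4, 5.2]
opening: 0.108
tcp along u -8.9 across 1.9 F.u -5.7 Fz 5.2 T across -0.75 41.375
top heel l(mm) 130.50000000000003 hole 110.00000000000001 flat expects heel =  130 at home; now 126.9
scene heel l(mm) 133.50000000000003 hole 113.50000000000001 flat expects heel =  130 at home; now 126.9
```

```bash
python3 -m pendant '[[[-0.2,0,-1,0,2],[-0.2,0,-1,0,2],[-0.2,0,-1,0,2],[0,0,0,0,2]]]'; python3 -m pendant '[[[-0.6,0.9,0,0,2],[-0.5,0.9,0,0,2],[0,0,0,0,2]]]'; python3 chk.py
```

```text
time_s: 41.98
eef_pos: [0.5492, 0.2539, 0.1445]
eef_rot: [0.002, 0.581, 0.814, 0.001]
wrist_force: [-5.8, -8.0, 22.8]
opening: 0.109
time_s: 42.35
eef_pos: [0.5492, 0.254, 0.1445]
eef_rot: [0.003, 0.581, 0.814, 0.001]
wrist_force: [-2.5, -15.4, 19.2]
opening: 0.109
tcp along u -8.8 across 2.2 F.u -13.8 Fz 19.2 T across -1.73 42.35
top heel l(mm) 130.50000000000003 hole 110.00000000000001 flat expects heel =  130 at home; now 126.8
scene heel l(mm) 133.50000000000003 hole 113.50000000000001 flat expects heel =  130 at home; now 126.8
```

It holds at 14 N into the stud and 19 N down, with the heel unmoved. One last look.

```bash
python3 -m pendant '[[[0,0,0,0,2],[0,0,0,0,2]]]'; python3 - <<'E'
from h import *
d=cam('scene'); t=cam('top')
cv2.imwrite('pics/m9.png',np.hstack([cv2.resize(d['img'][220:350,215:345,::-1],(390,390),interpolation=cv2.INTER_CUBIC),cv2.resize(t['img'][130:330,130:530,::-1],(400,200)).copy() if 0 else cv2.resize(t['img'][180:310,140:270,::-1],(200,390)),cv2.resize(t['img'][200:280,440:520,::-1],(200,390))]))
E
```

```text
time_s: 42.7
eef_pos: [0.5492, 0.2539, 0.1445]
eef_rot: [0.003, 0.581, 0.814, 0.001]
wrist_force: [-2.0, -13.9, 20.2]
opening: 0.115
```

View pics/m9.png

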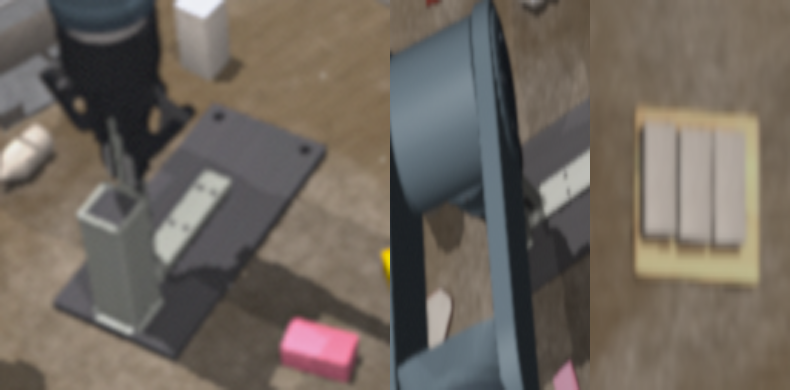

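The foot lies flat along the plate, the blade is against the stud, and the row of three is neat. Handing in.

```bash
python3 -c "
from bench import order; print(order.hand_in())"
```

```text
the job is handed in; nothing more can be done
None
```

I put the spacer back as the third block in the row. I then pressed the square into the corner and handed in while still gripping and pushing it, at about 43 s of the 61 s allowed.

**Spacer:** The close-up after placing shows three blocks in one row. The ends are in line within about 1 mm and the gaps look alike. The final picture still shows the row intact.

**Square, first attempt failed:** The toe stuck through friction and the square tilted in the grip, leaving the foot about 11 mm short of where it should be. I dragged it back flat, but two more approaches left a slight tilt of about 0.3–0.6°. I then opened the gripper so the square settled flat by itself, regripped it, moved up to the stud just clear of the plate, and pressed down.

**Last checks:** The tool was pushing about 14 N into the stud and 20 N down, and the grip was closed on the blade. The heel did not move as the push rose from about 6 to 14 N.

**Disagreement:** The two cameras differed by about 3 mm on where the heel ends (130.5 and 133.5 mm from the corner, with 130 mm expected). That offset was much the same all through, so I put it down to calibration. I did not see the toe contact directly; I inferred it from forces and heel position. None of the pictures I viewed shows a bystander or look-alike disturbed, though I did not check each one at the end.

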